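# Shade fan on the reading stand

## Task

Put the closed colour-shade fan on the blue sloped stand, so that it lies flat on the slope, lengthwise up and down it and centred between its sides, with one end resting against the bottom lip. Leave the calculator where it is.

Things in the scene. Friction and masses are not known exactly. Their poses are not given: they have to be found in the camera images.
- fan_center (a point): Centre of the shade fan, brown cover on top, lying flat: solid block 206 long (x), 52 wide (y), 24 thick (z, up out of the cover), 0.3 kg. Take it across the 52 mm width; either end may go to the lip. The coloured strips that peep out beside the block (85 wide overall) are looks only, without substance.
- stand_seat (a point): Point on the board of the fixed blue stand, at mid-width at the foot of its lip, 17 above the bench. x points up the slope (30 degrees from level, rising away from the robot), y along the lip, z square out of the board. Board 130 wide, 212 long; lip 20 high, 4 thick. A seated fan has its centre at x 103, z 12. The board is slick: a fan let go just above the lip slides down to it.
- calculator_center (a point): Centre of the grey pocket calculator, 122 (x) by 70 (y) by 15 (z), lying on the bench; a bystander, not to be moved.

How it is judged:
At the end, for the whole second after the job is handed in: The shade fan lies still on the stand's board (flat within 6 degrees), lengthwise up the slope within 11 degrees, its centre within 25 mm of the board's middle line and 93 to 113 mm up the slope from the seat point (lower end at the lip). The calculator is within 30 mm of its start (x of fan_center in the frame of stand_seat between 0.093 and 0.113 m and y of fan_center in the frame of stand_seat between -0.025 and 0.025 m and z of fan_center in the frame of stand_seat between 0.006 and 0.018 m and angle between the x axis of fan_center and the x axis of stand_seat, either way round below 0.2 rad and angle between the z axis of fan_center and the z axis of stand_seat, either way round below 0.1 rad and distance of calculator_center from where it was at the start of the episode below 0.03 m and linear speed of shade_fan below 0.02 m/s); the robot touches nothing.
It fails at once if the calculator is pushed more than 30 mm (distance of calculator_center from where it was at the start of the episode above 0.03 m).
It also fails if it takes over 45 s, if anything falls off the work surface, if the arm or the gripper's body presses on something with over 40 N, if the wrist force passes 120 N, or if a joint passes its speed limit or range.

## Robot

A 7-joint arm with a two-finger parallel gripper is mounted at the origin on a cart in front of the work surface, level with it; the furniture and walls round the work are solid. World frame = base frame: x ahead of the robot, y to its left, z up, the work surface at z = 0. Lengths are in m, angles in rad, forces in N, time in s.
With the tool pointing down it reaches from about 0.425 to 0.925 m from the base axis. Payload 6.8 kg.
Tool frame: the origin (TCP) lies on the mounting face of the last link; the fingertips stand 173 mm ahead of it and the grasp point (between the pads) lies 155 mm ahead of it; z points along the fingers, y is the line along which they close (so a half turn about z gives the same grasp; the last joint's range is limited). The gripper opens to 85 mm and grips with 20 to 120 N. Pads are 22 mm wide; open, the fingers measure 114 mm over their backs; the gripper's body (76 mm by 85 mm) begins 54 mm behind the grasp point. The pads swing forward as they close: fully open they stand 13 mm farther back than shut.
Start: joints at [-1.343, 0.477, 0.022, 1.555, -0.011, 1.109, -0.083], TCP at [0.222, 0.637, 0.405] pointing down, gripper open.
Joint ranges: [-2.96, 2.96], [-0.34, 2.1], [-1.41, 1.46], [0.24, 2.44], [-1.37, 4.51], [0.17, 1.92], [-2.96, 2.96]. Speed limits (rad/s): [2.39, 2.39, 3.14, 3.14, 3.14, 3.14, 3.14].

## Interface

Orientations are given as a rotation vector (axis times angle).
In Python, from bench import r gives the robot as it stands.
- The arm moves only by the tool arm_command, never from a script. Its argument "plan" is a list of rows, each an object of numbers: "claw": the closure, from 0 (fully open) to 1 (shut); "tx", "ty", "tz": the shift along the tool's x, y, z in m; "ax", "ay", "az": the turn, a rotation vector about the tool's x, y, z in degrees. A call has exactly 10 rows; each row shifts and turns the commanded pose from where the row before left it, along the tool's axes as they then stand; what a row does not reach is not made up. A row lasts 1/12 s, in which the tool goes at most 41.7 mm and 7.16 degrees, less where a joint would pass 70% of its speed; a pose out of reach is approached as far as the arm can. A call is refused whole if a number of a shift passes 0.0417 or a number of a turn 7.16, either way. A call with a gripper value outside its range is refused whole. The fingers move at their own pace and stop on an object; "squeeze" is the grip in N (left out, the last holds). Time passes only in rows, so rows that do not move let the fingers close, or fill a call up. It gives the time, the measured TCP pose, the force, the opening and the grip force at its end, in the units of the state.
- r.get_obs(): the state, without advancing time (a new reading comes with each control period).
- r.grab_frame(name): name is "side" or "top"; returns the picture (400x640x3 uint8, red, green, blue); there is no depth.
- r.camera_model(name): a dict with "fx", "fy", "cx", "cy" (pixels), "k1" (the pictures are not rectified: a ray, as slopes to the right and down, at radius r is drawn at 1 + k1 r^2 times it, then the intrinsics apply), "position" and "orientation" of the camera in the world. Camera axes: x right, y up, looking along -z (the intrinsics and any distortion apply to the point x, -y, -z); pixel columns grow to the right and rows downward; lengths in m; the calibration is good to about 2 mm. A picture is of the moment at which its call begins. camera_model takes no time and is no camera call.
- r.hand_in(): hands the job in; it is judged then, once.
Trained networks look in the newest picture that a camera, given by its name, has taken for a name from the list of things; names that differ only in an ending like _2 or _b are one class to them, and where a whole thing is asked for, a point or a joint stands for the part that bears it (a point fixed in the world has none). Each returns a list of dicts, best first, with "confidence" (0 to 1); they miss things now and then, are a little off and sometimes report something else, mostly with a low value. They report only what shows in the picture. A call takes as long as a camera call.
- r.boxes_of(target, camera): "location" ([x, y, z] in m, in the coordinates of the camera as it stood for that picture, good to about 4 mm: the middle of the surface that is visible of it).
- r.tip_of(target, camera): "location" ([x, y, z] in m, in the coordinates of the camera as it stood for that picture, good to about 4 mm: a listed point, or the origin of a listed thing).
The state is a dict: "clock": time; "joints": joint angles; "qvel": joint speeds; "tau": joint torques, N m; "tcp_pos": TCP position; "orientation": TCP orientation; "contact_force": force on the tool from outside, world axes, zero at the start; "moment": the same for the moment, N m; "grip_width": finger opening in m; "gripper_force": force on a finger pad.
Only numpy, scipy, OpenCV 4.12 (cv2) and the standard library are available. Lean on these libraries where they do the work, as an engineer would, in place of code of your own. Each camera call takes 0.05 s, during which the arm holds its last target. There are 200 camera calls.

## Working session

There is one attempt and no reset: what is moved stays moved. The work goes in short steps, Python scripts to look and compute and a tool call to move; the robot and the scene stay as the last step left them, time stands still between calls to the robot, and variables do not carry over. Pictures are saved under pics/ and viewed, at most 10 in all, crops included, and the job is handed in when it is done.

Besides the shell and the picture viewer there is one more tool, called after "Request:" as name([rows], argument=value, ...), one row to a line, values as JSON. arm_command: Moves the arm, as the interface text tells. Its arguments: {"type":"object","properties":{"plan":{"type":"array","items":{"type":"object","properties":{"claw":{"type":"number"},"tx":{"type":"number"},"ty":{"type":"number"},"tz":{"type":"number"},"ax":{"type":"number"},"ay":{"type":"number"},"az":{"type":"number"}}}},"squeeze":{"type":"number"}},"required":["plan"]}

```bash
mkdir -p pics; ls
cat > h.py <<'E'
import numpy as np, cv2
from scipy.spatial.transform import Rotation as R
from bench import r
def cam(n):
    m=r.camera_model(n); o=np.array(m['orientation'],float)
    M=R.from_rotvec(o).as_matrix() if o.size==3 else o
    return m,M,np.array(m['position'])
def toW(n,p):
    m,M,c=cam(n); return c+M@np.array(p)
def proj(n,P):
    m,M,c=cam(n); q=M.T@(np.array(P)-c); u=np.array([q[0],-q[1]])/-q[2]
    u=u*(1+m['k1']*(u@u)); return np.array([m['fx']*u[0]+m['cx'],m['fy']*u[1]+m['cy']])
def ray(n,px,z):
    m,M,c=cam(n); d=np.array([(px[0]-m['cx'])/m['fx'],(px[1]-m['cy'])/m['fy']]); u=d.copy()
    for _ in range(30): u=d/(1+m['k1']*(u@u))
    v=M@np.array([u[0],-u[1],-1]); return c+v*(z-c[2])/v[2]
def snap(n,f):
    a=r.grab_frame(n); cv2.imwrite('pics/'+f,cv2.cvtColor(a,cv2.COLOR_RGB2BGR)); return a
E
python3 - <<'E'
from h import *
np.set_printoptions(precision=4,suppress=True)
o=r.get_obs(); print({k:o[k] for k in('clock','tcp_pos','orientation','grip_width')})
for n in('top','side'):
    print(r.camera_model(n)); snap(n,n+'0.png')
    for t in('fan_center','stand_seat','calculator_center'):
        for d in r.tip_of(t,n)[:2]: print(n,t,'tip',toW(n,d['location']),d['confidence'])
        for d in r.boxes_of(t,n)[:2]: print(n,t,'box',toW(n,d['location']),d['confidence'])
E
```

```text
pics
{'clock': 0.0, 'tcp_pos': array([0.2223, 0.637 , 0.4038]), 'orientation': array([-0.525 , -3.0972,  0.0028]), 'grip_width': 0.08569320196853308}
{'fx': 383.13363030976546, 'fy': 383.13363030976546, 'cx': 319.5375133100605, 'cy': 200.22421918109316, 'k1': -0.05813123194244127, 'position': array([ 0.3815, -0.0243,  0.9029]), 'orientation': array([ 0.0901, -0.0978, -1.5487])}
top fan_center tip [ 0.4445 -0.0697  0.0133] 0.69
top fan_center box [ 0.4537 -0.0692  0.0231] 0.95
top stand_seat tip [0.4612 0.1395 0.0155] 0.68
top stand_seat box [0.5522 0.1566 0.0663] 0.55
top calculator_center tip [ 0.4655 -0.2411  0.0117] 0.94
top calculator_center box [ 0.4637 -0.2353  0.0139] 0.79
{'fx': 463.036552475452, 'fy': 463.036552475452, 'cx': 315.85562168850043, 'cy': 202.52748947364236, 'k1': -0.11606842376348021, 'position': array([0.1206, 0.5462, 0.5834]), 'orientation': array([ 0.307 , -1.1193, -2.3793])}
side fan_center tip [ 0.4418 -0.0671  0.0104] 0.74
side fan_center tip [ 0.4645 -0.2399  0.0054] 0.4
side fan_center box [ 0.4272 -0.0579  0.0226] 0.69
side stand_seat tip [0.4665 0.1414 0.0187] 0.59
side stand_seat box [0.5603 0.1757 0.0641] 0.78
side calculator_center tip [ 0.4626 -0.2382  0.0052] 0.97
side calculator_center box [ 0.4578 -0.2261  0.011 ] 0.55
```

View pics/top0.png

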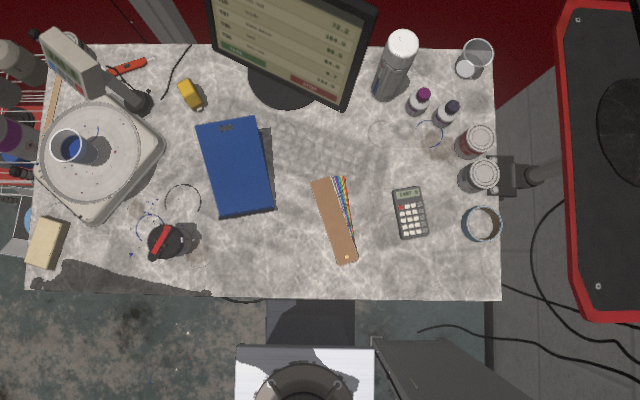

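View pics/side0.png

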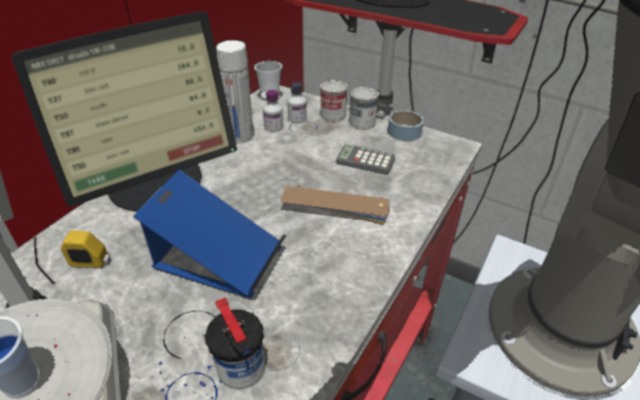

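The top view shows the brown fan running from about (312,180) to (357,262), the blue board with corners (196,125), (257,116), (275,209) and (219,217), and the calculator near (411,213). The side view confirms the slope rises away from the robot, with the lip at its near edge. Next I'll get precise poses by segmentation.

```bash
cat > meas.py <<'E'
from h import *
from scipy.optimize import least_squares
np.set_printoptions(precision=4,suppress=True)
def big(m):
    c,_=cv2.findContours(m.astype(np.uint8)*255,cv2.RETR_EXTERNAL,cv2.CHAIN_APPROX_NONE); return max(c,key=cv2.contourArea)
def mask(n,a,what):
    h=cv2.cvtColor(a,cv2.COLOR_RGB2HSV)
    H,S,V=h[...,0],h[...,1],h[...,2]
    m=(H>105)&(H<122)&(S>150)&(V>70) if what=='stand' else (H>5)&(H<20)&(S>70)&(V>90)
    z=np.zeros(H.shape,bool)
    if n=='top': z[100:280,180:400]=1
    else: z[150:300,120:400]=1
    return cv2.morphologyEx((m&z).astype(np.uint8),cv2.MORPH_OPEN,np.ones((3,3)))
E
python3 - <<'E'
from meas import *
a=cv2.cvtColor(cv2.imread('pics/top0.png'),cv2.COLOR_BGR2RGB)
c=big(mask('top',a,'fan'))[:,0]
w=np.array([ray('top',p,.024)[:2] for p in c])
rc=cv2.minAreaRect((w*1000).astype(np.float32)); print('fan',rc); print(cv2.boxPoints(rc))
for z in(0.024,): pass
c=big(mask('top',a,'stand')); ap=cv2.boxPoints(cv2.minAreaRect(c)); q=cv2.approxPolyDP(c,6,True)[:,0]; print('stand poly',q)
# model: board corners local (x 0..212,y +-65), pitch 30
def T(p): 
    x,y,yaw=p; M=R.from_euler('ZY',[yaw,-np.pi/6]).as_matrix(); return np.array([x,y,.017]),M
L=np.array([[.212,.065,0],[.212,-.065,0],[0,-.065,.02],[0,.065,.02]])
def res(p):
    t,M=T(p); return np.concatenate([q[np.argmin(np.linalg.norm(q-u,axis=1))]-u for u in [proj('top',t+M@l) for l in L]])
s=least_squares(res,[.464,.140,.13]); print(s.x,np.degrees(s.x[2]),s.fun)
s2=least_squares(res,s.x); t,M=T(s2.x); print('seat z axis',M[:,2],'seated ctr',t+M@[.103,0,.012])
b=cv2.cvtColor(a,cv2.COLOR_RGB2BGR)
for l in list(L)+[[0,.065,0],[0,-.065,0]]: cv2.circle(b,tuple(int(round(v)) for v in proj('top',t+M@l)),1,(0,255,0),-1)
for p in cv2.boxPoints(rc): cv2.circle(b,tuple(int(round(v)) for v in proj('top',[p[0]/1000,p[1]/1000,.024])),1,(0,255,0),-1)
cv2.imwrite('pics/ov.png',cv2.resize(b[100:280,180:400],None,fx=3,fy=3))
s=cv2.imread('pics/side0.png')
for l in list(L)+[[0,.065,0],[0,-.065,0]]: cv2.circle(s,tuple(int(round(v)) for v in proj('side',t+M@l)),2,(0,255,0),-1)
for p in cv2.boxPoints(rc): cv2.circle(s,tuple(int(round(v)) for v in proj('side',[p[0]/1000,p[1]/1000,.024])),2,(0,255,0),-1)
cv2.imwrite('pics/ovs.png',cv2.resize(s[150:310,120:410],None,fx=2.5,fy=2.5))
E
```

```text
fan ((441.945068359375, -61.745330810546875), (203.6702117919922, 49.96745300292969), 20.24069595336914)
[[ 337.755   -73.5358]
 [ 355.042  -120.4176]
 [ 546.1351  -49.9549]
 [ 528.8481   -3.0731]]Traceback (most recent call last):
  File "<stdin>", line 7, in <module>
  File "meas.py", line 5, in big
    c,_=cv2.findContours(m.astype(np.uint8)*255,cv2.RETR_EXTERNAL,cv2.CHAIN_APPROX_NONE); return max(c,key=cv2.contourArea)
                                                                                                 ~~~^^^^^^^^^^^^^^^^^^^^^^^
ValueError: max() iterable argument is empty
```

```bash
sed -i "s/(H>105)&(H<122)&(S>150)&(V>70)/(H>100)\&(H<130)\&(S>110)\&(V>60)/" meas.py
python3 - <<'E'
from meas import *
a=cv2.cvtColor(cv2.imread('pics/top0.png'),cv2.COLOR_BGR2RGB)
print(cv2.cvtColor(a,cv2.COLOR_RGB2HSV)[165,235])
c=big(mask('top',a,'stand')); q=cv2.approxPolyDP(c,5,True)[:,0].astype(float); print('stand poly',q.tolist())
def T(p): 
    x,y,yaw=p; M=R.from_euler('ZY',[yaw,-np.pi/6]).as_matrix(); return np.array([x,y,.017]),M
L=np.array([[.212,.065,0],[.212,-.065,0],[0,-.065,.02],[0,.065,.02]])
def res(p):
    t,M=T(p); return np.concatenate([q[np.argmin(np.linalg.norm(q-u,axis=1))]-u for u in [proj('top',t+M@l) for l in L]])
s=least_squares(res,[.464,.140,.13]); s=least_squares(res,s.x); print(s.x,np.degrees(s.x[2]),s.fun)
t,M=T(s.x); print('z axis',M[:,2],'seated ctr',t+M@[.103,0,.012])
F=[[.337755,-.0735358,.024],[.355042,-.1204176,.024],[.5461351,-.0499549,.024],[.5288481,-.0030731,.024]]
P=[t+M@l for l in list(L)+[[0,.065,0],[0,-.065,0]]]+F
for n,(y0,y1,x0,x1),k in(('top',(100,280,180,400),3),('side',(150,310,120,410),2.5)):
    b=cv2.resize(cv2.imread(f'pics/{n}0.png')[y0:y1,x0:x1],None,fx=k,fy=k)
    for p in P:
        u=(proj(n,p)-[x0,y0]+.5)*k; cv2.circle(b,tuple(int(v) for v in u),3,(0,255,0),-1)
    cv2.imwrite(f'pics/ov_{n}.png',b)
E
```

```text
[110 145 130]
stand poly [[254.0, 116.0], [196.0, 126.0], [220.0, 215.0], [273.0, 205.0]]
[0.465  0.1395 0.2042] 11.699462285000472 [ 1.54    1.6301 -0.9207  2.7366 -1.8892 -2.0536  1.2661 -2.4186]
z axis [-0.4896 -0.1014  0.866 ] seated ctr [0.5465 0.1564 0.0789]
```

View pics/ov_top.png

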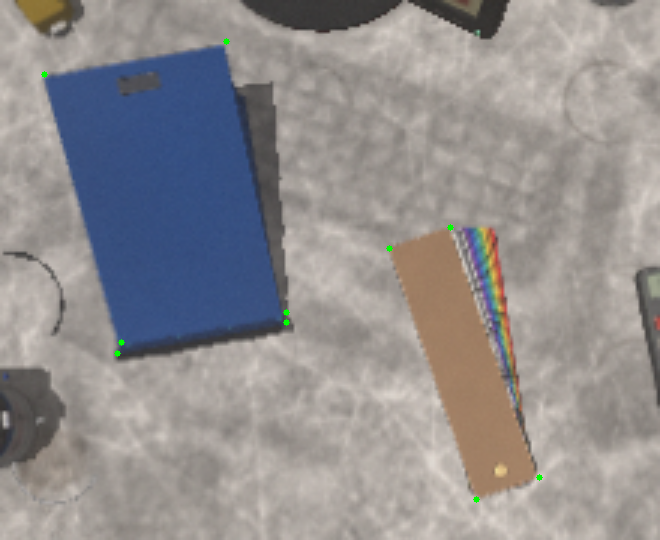

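View pics/ov_side.png

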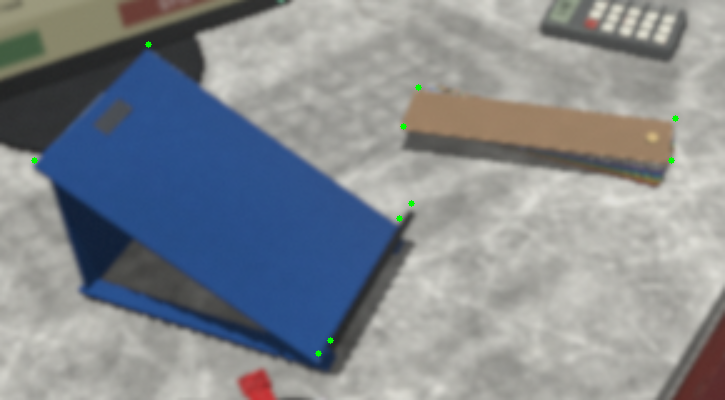

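The fan points fit well. The stand model needs a small refit, because the dark lip sits just outside the segmented blue. I'll fit corners from both views together.

```bash
cat > go.py <<'E'
from h import *
np.set_printoptions(precision=4,suppress=True)
def state():
    o=r.get_obs(); return np.array(o['tcp_pos']),R.from_rotvec(o['orientation']),o
def need(p,Rt):
    t,Q,o=state(); M=Q.as_matrix()
    print('t',o['clock'],'shift now-frame mm',M.T@(np.array(p)-t)*1000,'turn deg',np.degrees((Q.inv()*Rt).as_rotvec()),'shift target-frame',Rt.as_matrix().T@(np.array(p)-t)*1000)
def tool(yaxis,zaxis):
    z=np.array(zaxis)/np.linalg.norm(zaxis); y=np.array(yaxis)-np.dot(yaxis,z)*z; y/=np.linalg.norm(y)
    return R.from_matrix(np.column_stack([np.cross(y,z),y,z]))
E
python3 - <<'E'
from go import *
from scipy.optimize import least_squares
def T(p): return p[:3],R.from_euler('ZY',[p[3],-np.pi/6]).as_matrix()
L=np.array([[.212,.065,0],[.212,-.065,0],[-.004,.065,.02],[-.004,-.065,.02]])
obs={'top':np.array([[45,74],[226,42],[117,358],[292,330]])/3+[180,100]-.5,'side':np.array([[35,164],[148,46],[331,372],[414,212]])/2.5+[120,150]-.5}
def res(p):
    t,M=T(p); e=[proj(n,t+M@l)-u for n in obs for l,u in zip(L,obs[n])]
    return np.append(np.ravel(e),(p[2]-.017)*1000)
s=least_squares(res,[.46,.14,.017,.2]); t,M=T(s.x); print(s.x,np.degrees(s.x[3])); print(s.fun)
print('seated',t+M@[.103,0,.012],'zaxis',M[:,2])
t0,Q,o=state(); print(Q.as_matrix())
y=np.radians(110.24); yv=np.array([np.cos(y),np.sin(y),0])
if yv@Q.as_matrix()[:,1]<0: yv=-yv
Rt=tool(yv,[0,0,-1])
need([.45,.25,.40],Rt); need([.442,-.062,.26],Rt)
E
```

```text
[0.4634 0.1446 0.0148 0.1843] 10.556777711120308
[-0.5216  0.3641 -0.3843  1.108  -1.5129  0.3378 -3.762   0.4626 -0.762
  0.2464  0.9006  1.2306  0.0644 -7.7806  0.6985  1.3387 -2.2219]
seated [0.5452 0.1599 0.0767] zaxis [-0.4915 -0.0916  0.866 ]
[[-0.9441  0.3295 -0.    ]
 [ 0.3295  0.9441  0.0001]
 [ 0.      0.0001 -1.    ]]
t 0.7 shift now-frame mm [-342.5007 -290.6946    4.7024] turn deg [  0.0052  -0.     -39.4801] shift target-frame [ -79.5308 -442.1364    4.7371]
t 0.7 shift now-frame mm [-437.7647 -587.9159  144.6746] turn deg [  0.0052  -0.     -39.4801] shift target-frame [  35.9126 -732.1033  144.7371]
```

Request:
arm_command([
  {"tx": -0.03, "ty": -0.0255, "claw": 0},
  {"tx": -0.03, "ty": -0.0255, "claw": 0},
  {"tx": -0.03, "ty": -0.0255, "claw": 0},
  {"tx": -0.03, "ty": -0.0255, "claw": 0},
  {"tx": -0.03, "ty": -0.0255, "claw": 0},
  {"tx": -0.03, "ty": -0.0255, "claw": 0},
  {"tx": -0.03, "ty": -0.0255, "claw": 0},
  {"tx": -0.03, "ty": -0.0255, "claw": 0},
  {"tx": -0.03, "ty": -0.0255, "claw": 0},
  {"tx": -0.03, "ty": -0.0255, "claw": 0},
])

```text
invalid input at $.plan[0]: expected keys claw, tx, ty, tz, ax, ay, az
```

Request:
arm_command([
  {"az": -6.58, "claw": 0},
  {"az": -6.58, "claw": 0},
  {"az": -6.58, "claw": 0},
  {"az": -6.58, "claw": 0},
  {"az": -6.58, "claw": 0},
  {"az": -6.58, "claw": 0},
  {"claw": 0},
  {"claw": 0},
  {"claw": 0},
  {"claw": 0},
])

```text
invalid input at $.plan[0]: expected keys claw, tx, ty, tz, ax, ay, az
```

```bash
cat > g.py <<'E'
from go import *
y=np.radians(110.24); G=tool([np.cos(y),np.sin(y),0],[0,0,-1])
y=np.radians(101); # stand yaw 11
s=np.radians(11); z=[.5*np.cos(s),.5*np.sin(s),-.866]
S=tool([-np.sin(s),np.cos(s),0],z)
E
python3 -c "
from g import *
need([.442,-.062,.25],G)"
```

```text
t 0.7 shift now-frame mm [-437.765  -587.9168  154.6746] turn deg [  0.0052  -0.     -39.4801] shift target-frame [  35.9126 -732.1033  154.7371]
```

All keys are required in every row.

Request:
arm_command([
  {"claw": 0, "tx": -0.03, "ty": -0.0255, "tz": 0, "ax": 0, "ay": 0, "az": 0},
  {"claw": 0, "tx": -0.03, "ty": -0.0255, "tz": 0, "ax": 0, "ay": 0, "az": 0},
  {"claw": 0, "tx": -0.03, "ty": -0.0255, "tz": 0, "ax": 0, "ay": 0, "az": 0},
  {"claw": 0, "tx": -0.03, "ty": -0.0255, "tz": 0, "ax": 0, "ay": 0, "az": 0},
  {"claw": 0, "tx": -0.03, "ty": -0.0255, "tz": 0, "ax": 0, "ay": 0, "az": 0},
  {"claw": 0, "tx": -0.03, "ty": -0.0255, "tz": 0, "ax": 0, "ay": 0, "az": 0},
  {"claw": 0, "tx": -0.03, "ty": -0.0255, "tz": 0, "ax": 0, "ay": 0, "az": 0},
  {"claw": 0, "tx": -0.03, "ty": -0.0255, "tz": 0, "ax": 0, "ay": 0, "az": 0},
  {"claw": 0, "tx": -0.03, "ty": -0.0255, "tz": 0, "ax": 0, "ay": 0, "az": 0},
  {"claw": 0, "tx": -0.03, "ty": -0.0255, "tz": 0, "ax": 0, "ay": 0, "az": 0},
])

```text
clock: 1.53
tcp_pos: [0.4223, 0.2959, 0.4051]
orientation: [0.525, 3.097, 0.001]
contact_force: [0.6, 0.5, 0.2]
grip_width: 0.0852
gripper_force: 0.0
```

Request:
arm_command([
  {"claw": 0, "tx": 0, "ty": 0, "tz": 0, "ax": 0, "ay": 0, "az": -6.58},
  {"claw": 0, "tx": 0, "ty": 0, "tz": 0, "ax": 0, "ay": 0, "az": -6.58},
  {"claw": 0, "tx": 0, "ty": 0, "tz": 0, "ax": 0, "ay": 0, "az": -6.58},
  {"claw": 0, "tx": 0, "ty": 0, "tz": 0, "ax": 0, "ay": 0, "az": -6.58},
  {"claw": 0, "tx": 0, "ty": 0, "tz": 0, "ax": 0, "ay": 0, "az": -6.58},
  {"claw": 0, "tx": 0, "ty": 0, "tz": 0, "ax": 0, "ay": 0, "az": -6.58},
  {"claw": 0, "tx": 0, "ty": 0, "tz": 0, "ax": 0, "ay": 0, "az": 0},
  {"claw": 0, "tx": 0, "ty": 0, "tz": 0, "ax": 0, "ay": 0, "az": 0},
  {"claw": 0, "tx": 0, "ty": 0, "tz": 0, "ax": 0, "ay": 0, "az": 0},
  {"claw": 0, "tx": 0, "ty": 0, "tz": 0, "ax": 0, "ay": 0, "az": 0},
])

```text
clock: 2.37
tcp_pos: [0.4216, 0.2977, 0.4048]
orientation: [-0.548, 3.093, 0.0]
contact_force: [-0.3, 0.2, 0.4]
grip_width: 0.0852
gripper_force: 0.0
```

```bash
python3 -c "
from g import *
need([.442,-.062,.25],G)"
```

```text
t 2.3667 shift now-frame mm [ 104.563  -344.7945  154.7212] turn deg [ 0.0028  0.0073 -0.1308] shift target-frame [ 105.3302 -344.5473  154.7515]
```

Request:
arm_command([
  {"claw": 0, "tx": 0.0105, "ty": -0.0345, "tz": 0.0155, "ax": 0, "ay": 0, "az": 0},
  {"claw": 0, "tx": 0.0105, "ty": -0.0345, "tz": 0.0155, "ax": 0, "ay": 0, "az": 0},
  {"claw": 0, "tx": 0.0105, "ty": -0.0345, "tz": 0.0155, "ax": 0, "ay": 0, "az": 0},
  {"claw": 0, "tx": 0.0105, "ty": -0.0345, "tz": 0.0155, "ax": 0, "ay": 0, "az": 0},
  {"claw": 0, "tx": 0.0105, "ty": -0.0345, "tz": 0.0155, "ax": 0, "ay": 0, "az": 0},
  {"claw": 0, "tx": 0.0105, "ty": -0.0345, "tz": 0.0155, "ax": 0, "ay": 0, "az": 0},
  {"claw": 0, "tx": 0.0105, "ty": -0.0345, "tz": 0.0155, "ax": 0, "ay": 0, "az": 0},
  {"claw": 0, "tx": 0.0105, "ty": -0.0345, "tz": 0.0155, "ax": 0, "ay": 0, "az": 0},
  {"claw": 0, "tx": 0.0105, "ty": -0.0345, "tz": 0.0155, "ax": 0, "ay": 0, "az": 0},
  {"claw": 0, "tx": 0.0105, "ty": -0.0345, "tz": 0.0155, "ax": 0, "ay": 0, "az": 0},
])

```text
clock: 3.2
tcp_pos: [0.4425, -0.0638, 0.2492]
orientation: [-0.55, 3.092, -0.0]
contact_force: [1.4, 0.2, -0.1]
grip_width: 0.0852
gripper_force: 0.0
```

Request:
arm_command([
  {"claw": 0, "tx": 0, "ty": 0, "tz": 0, "ax": 0, "ay": 0, "az": 0},
  {"claw": 0, "tx": 0, "ty": 0, "tz": 0, "ax": 0, "ay": 0, "az": 0},
  {"claw": 0, "tx": 0, "ty": 0, "tz": 0, "ax": 0, "ay": 0, "az": 0},
  {"claw": 0, "tx": 0, "ty": 0, "tz": 0, "ax": 0, "ay": 0, "az": 0},
  {"claw": 0, "tx": 0, "ty": 0, "tz": 0, "ax": 0, "ay": 0, "az": 0},
  {"claw": 0, "tx": 0, "ty": 0, "tz": 0, "ax": 0, "ay": 0, "az": 0},
  {"claw": 0, "tx": 0, "ty": 0, "tz": 0, "ax": 0, "ay": 0, "az": 0},
  {"claw": 0, "tx": 0, "ty": 0, "tz": 0, "ax": 0, "ay": 0, "az": 0},
  {"claw": 0, "tx": 0, "ty": 0, "tz": 0, "ax": 0, "ay": 0, "az": 0},
  {"claw": 0, "tx": 0, "ty": 0, "tz": 0, "ax": 0, "ay": 0, "az": 0},
])

```text
clock: 4.03
tcp_pos: [0.4425, -0.0622, 0.2498]
orientation: [-0.552, 3.093, 0.0]
contact_force: [0.4, 0.3, 0.1]
grip_width: 0.0854
gripper_force: 0.0
```

```bash
python3 -c "
from g import *
need([.442,-.062,.177],G); snap('side','side1.png')"
```

```text
t 4.0333 shift now-frame mm [ 0.3824  0.3223 72.7508] turn deg [-0.0002  0.005   0.0151] shift target-frame [ 0.3762  0.322  72.7508]
```

View pics/side1.png

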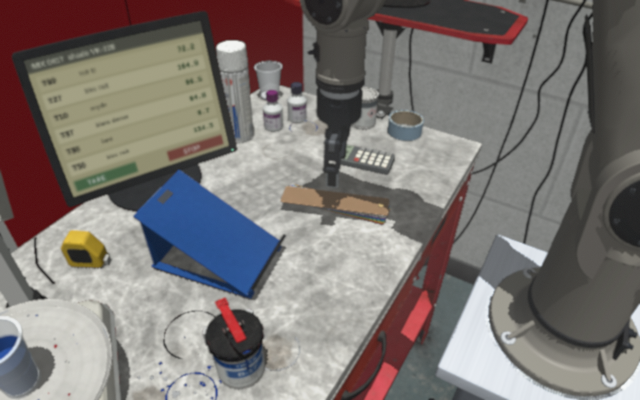

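The gripper hangs over the middle of the fan at about (333,185). Next I descend and close.

Request:
arm_command([
  {"claw": 0, "tx": 0, "ty": 0, "tz": 0.009, "ax": 0, "ay": 0, "az": 0},
  {"claw": 0, "tx": 0, "ty": 0, "tz": 0.009, "ax": 0, "ay": 0, "az": 0},
  {"claw": 0, "tx": 0, "ty": 0, "tz": 0.009, "ax": 0, "ay": 0, "az": 0},
  {"claw": 0, "tx": 0, "ty": 0, "tz": 0.009, "ax": 0, "ay": 0, "az": 0},
  {"claw": 0, "tx": 0, "ty": 0, "tz": 0.009, "ax": 0, "ay": 0, "az": 0},
  {"claw": 0, "tx": 0, "ty": 0, "tz": 0.009, "ax": 0, "ay": 0, "az": 0},
  {"claw": 0, "tx": 0, "ty": 0, "tz": 0.009, "ax": 0, "ay": 0, "az": 0},
  {"claw": 0, "tx": 0, "ty": 0, "tz": 0.009, "ax": 0, "ay": 0, "az": 0},
  {"claw": 0, "tx": 0, "ty": 0, "tz": 0, "ax": 0, "ay": 0, "az": 0},
  {"claw": 0, "tx": 0, "ty": 0, "tz": 0, "ax": 0, "ay": 0, "az": 0},
])

```text
clock: 4.92
tcp_pos: [0.4423, -0.0624, 0.1771]
orientation: [0.551, -3.091, -0.0]
contact_force: [-1.3, -0.2, -0.4]
grip_width: 0.0855
gripper_force: 0.0
```

Request:
arm_command([
  {"claw": 0.6, "tx": 0, "ty": 0, "tz": 0, "ax": 0, "ay": 0, "az": 0},
  {"claw": 0.6, "tx": 0, "ty": 0, "tz": 0, "ax": 0, "ay": 0, "az": 0},
  {"claw": 0.6, "tx": 0, "ty": 0, "tz": 0, "ax": 0, "ay": 0, "az": 0},
  {"claw": 0.6, "tx": 0, "ty": 0, "tz": 0, "ax": 0, "ay": 0, "az": 0},
  {"claw": 0.6, "tx": 0, "ty": 0, "tz": 0, "ax": 0, "ay": 0, "az": 0},
  {"claw": 0.6, "tx": 0, "ty": 0, "tz": 0, "ax": 0, "ay": 0, "az": 0},
  {"claw": 0.6, "tx": 0, "ty": 0, "tz": 0, "ax": 0, "ay": 0, "az": 0},
  {"claw": 0.6, "tx": 0, "ty": 0, "tz": 0, "ax": 0, "ay": 0, "az": 0},
  {"claw": 0.6, "tx": 0, "ty": 0, "tz": 0, "ax": 0, "ay": 0, "az": 0},
  {"claw": 0.6, "tx": 0, "ty": 0, "tz": 0, "ax": 0, "ay": 0, "az": 0},
], squeeze=50)

```text
clock: 5.75
tcp_pos: [0.443, -0.0628, 0.1788]
orientation: [-0.549, 3.091, -0.001]
contact_force: [-1.0, -1.6, 10.5]
grip_width: 0.0518
gripper_force: 49.7
```

Request:
arm_command([
  {"claw": 0.6, "tx": 0, "ty": 0, "tz": -0.015, "ax": 0, "ay": 0, "az": 0},
  {"claw": 0.6, "tx": 0, "ty": 0, "tz": -0.015, "ax": 0, "ay": 0, "az": 0},
  {"claw": 0.6, "tx": 0, "ty": 0, "tz": -0.015, "ax": 0, "ay": 0, "az": 0},
  {"claw": 0.6, "tx": 0, "ty": 0, "tz": -0.015, "ax": 0, "ay": 0, "az": 0},
  {"claw": 0.6, "tx": 0, "ty": 0, "tz": -0.02, "ax": 0, "ay": 0, "az": 0},
  {"claw": 0.6, "tx": 0, "ty": 0, "tz": -0.02, "ax": 0, "ay": 0, "az": 0},
  {"claw": 0.6, "tx": 0, "ty": 0, "tz": -0.02, "ax": 0, "ay": 0, "az": 0},
  {"claw": 0.6, "tx": 0, "ty": 0, "tz": -0.02, "ax": 0, "ay": 0, "az": 0},
  {"claw": 0.6, "tx": 0, "ty": 0, "tz": -0.02, "ax": 0, "ay": 0, "az": 0},
  {"claw": 0.6, "tx": 0, "ty": 0, "tz": -0.02, "ax": 0, "ay": 0, "az": 0},
])

```text
clock: 6.58
tcp_pos: [0.4417, -0.0623, 0.3586]
orientation: [0.552, -3.092, -0.001]
contact_force: [0.6, 0.6, -3.4]
grip_width: 0.0514
gripper_force: 53.3
```

```bash
cat >> g.py <<'E'
SM=np.column_stack([[np.cos(s)*.866,np.sin(s)*.866,.5],[-np.sin(s),np.cos(s),0],-np.array(z)])
seat=np.array([.464,.142,.016])
def tcp_for(x,y,zz): return seat+SM@np.array([x,y,zz+.166])
E
python3 -c "
from g import *
p=tcp_for(.115,0,.075); print(p, r.get_obs()['gripper_force'], r.get_obs()['contact_force']); need(p,S)"
```

```text
[0.4435 0.138  0.2822] 53.3447250444442 [ 0.5585  0.568  -3.3813]
t 6.5833 shift now-frame mm [-71.0025 187.2443  76.4164] turn deg [  2.4431 -29.9712   9.0272] shift target-frame [  3.5933 196.2462  86.1148]
```

Request:
arm_command([
  {"claw": 0.6, "tx": -0.0071, "ty": 0.0187, "tz": 0, "ax": 0, "ay": 0, "az": 0},
  {"claw": 0.6, "tx": -0.0071, "ty": 0.0187, "tz": 0, "ax": 0, "ay": 0, "az": 0},
  {"claw": 0.6, "tx": -0.0071, "ty": 0.0187, "tz": 0, "ax": 0, "ay": 0, "az": 0},
  {"claw": 0.6, "tx": -0.0071, "ty": 0.0187, "tz": 0, "ax": 0, "ay": 0, "az": 0},
  {"claw": 0.6, "tx": -0.0071, "ty": 0.0187, "tz": 0, "ax": 0, "ay": 0, "az": 0},
  {"claw": 0.6, "tx": -0.0071, "ty": 0.0187, "tz": 0, "ax": 0, "ay": 0, "az": 0},
  {"claw": 0.6, "tx": -0.0071, "ty": 0.0187, "tz": 0, "ax": 0, "ay": 0, "az": 0},
  {"claw": 0.6, "tx": -0.0071, "ty": 0.0187, "tz": 0, "ax": 0, "ay": 0, "az": 0},
  {"claw": 0.6, "tx": -0.0071, "ty": 0.0187, "tz": 0, "ax": 0, "ay": 0, "az": 0},
  {"claw": 0.6, "tx": -0.0071, "ty": 0.0187, "tz": 0, "ax": 0, "ay": 0, "az": 0},
])

```text
clock: 7.42
tcp_pos: [0.4437, 0.1385, 0.3575]
orientation: [0.552, -3.092, 0.0]
contact_force: [0.3, -0.3, -2.6]
grip_width: 0.0516
gripper_force: 53.4
```

Request:
arm_command([
  {"claw": 0.6, "tx": 0, "ty": 0, "tz": 0, "ax": 0.3, "ay": -3.75, "az": 1.13},
  {"claw": 0.6, "tx": 0, "ty": 0, "tz": 0, "ax": 0.3, "ay": -3.75, "az": 1.13},
  {"claw": 0.6, "tx": 0, "ty": 0, "tz": 0, "ax": 0.3, "ay": -3.75, "az": 1.13},
  {"claw": 0.6, "tx": 0, "ty": 0, "tz": 0, "ax": 0.3, "ay": -3.75, "az": 1.13},
  {"claw": 0.6, "tx": 0, "ty": 0, "tz": 0, "ax": 0.3, "ay": -3.75, "az": 1.13},
  {"claw": 0.6, "tx": 0, "ty": 0, "tz": 0, "ax": 0.3, "ay": -3.75, "az": 1.13},
  {"claw": 0.6, "tx": 0, "ty": 0, "tz": 0, "ax": 0.3, "ay": -3.75, "az": 1.13},
  {"claw": 0.6, "tx": 0, "ty": 0, "tz": 0, "ax": 0.3, "ay": -3.75, "az": 1.13},
  {"claw": 0.6, "tx": 0, "ty": 0, "tz": 0, "ax": 0, "ay": 0, "az": 0},
  {"claw": 0.6, "tx": 0, "ty": 0, "tz": 0, "ax": 0, "ay": 0, "az": 0},
])

```text
clock: 8.25
tcp_pos: [0.4434, 0.1375, 0.3572]
orientation: [-0.253, 2.61, 0.066]
contact_force: [1.0, 0.9, -3.5]
grip_width: 0.052
gripper_force: 53.4
```

```bash
python3 -c "
from g import *
o=r.get_obs();print(o['joints'],o['grip_width'])
need(tcp_for(.115,0,.075),S);need(tcp_for(.110,0,.016),S)
snap('side','side2.png')
from h import *
b=cv2.imread('pics/side2.png'); c=state()[0]+S.as_matrix()@[0,0,.166]
for dx in(-.103,.103):
  for dy in(-.026,.026): cv2.circle(b,tuple(int(round(v)) for v in proj('side',c+SM@[dx,dy,.012])),2,(0,255,0),-1)
cv2.imwrite('pics/side2o.png',b)"
```

```text
[-0.6925  0.0874  0.2224  2.28    0.4227  0.298   0.9136] 0.05198979692955549
t 8.25 shift now-frame mm [37.2573  0.5353 65.1218] turn deg [-0.0013 -0.13    0.0916] shift target-frame [37.4058  0.4741 65.0371]
t 8.25 shift now-frame mm [ 42.1233   0.5445 124.1317] turn deg [-0.0013 -0.13    0.0916] shift target-frame [ 42.4056   0.4741 124.0358]
```

View pics/side2o.png

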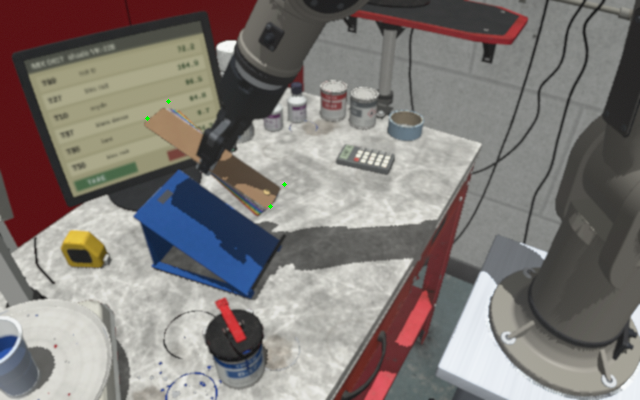

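The fan is held above the stand. Its lower end, observed near (258,213) and (281,190), sits about 8 px off the prediction, so it may have shifted a little in the grip. I'll check with the top view.

```bash
python3 -c "
from g import *
snap('top','top2.png')
c=state()[0]+S.as_matrix()@[0,0,.166]
out=[]
for n,(y0,y1,x0,x1) in(('top',(90,250,170,330)),('side',(80,240,130,290))):
  b=cv2.resize(cv2.imread('pics/%s2.png'%n)[y0:y1,x0:x1],None,fx=2.5,fy=2.5,interpolation=cv2.INTER_CUBIC)
  for dx in(-.103,.103):
    for dy in(-.026,.026):
      u=(proj(n,c+SM@[dx,dy,.012])-[x0,y0]+.5)*2.5; cv2.circle(b,tuple(int(v) for v in u),2,(0,255,0),-1)
  out.append(b)
cv2.imwrite('pics/both.png',np.hstack(out))"
```

```text
(no output)
```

View pics/both.png

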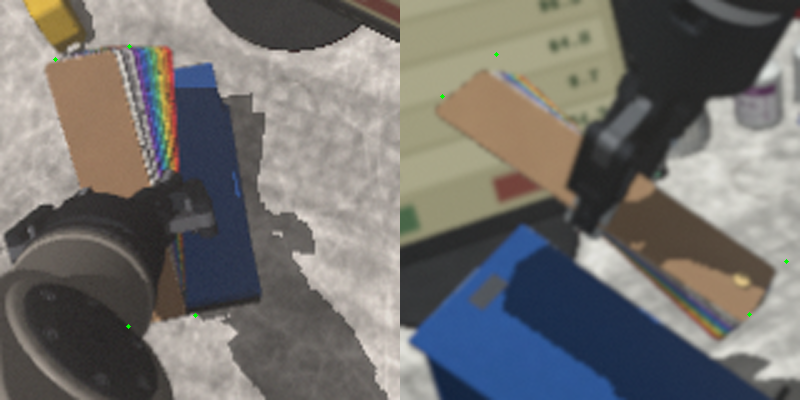

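The corners in both views agree on a roughly uniform shift of about 5 mm towards +y, with no tilt. That's inside tolerance, and I'll correct it slightly as I lower the fan.

Request:
arm_command([
  {"claw": 0.6, "tx": 0.0044, "ty": -0.0004, "tz": 0.011, "ax": 0, "ay": 0, "az": 0},
  {"claw": 0.6, "tx": 0.0044, "ty": -0.0004, "tz": 0.011, "ax": 0, "ay": 0, "az": 0},
  {"claw": 0.6, "tx": 0.0044, "ty": -0.0004, "tz": 0.011, "ax": 0, "ay": 0, "az": 0},
  {"claw": 0.6, "tx": 0.0044, "ty": -0.0004, "tz": 0.011, "ax": 0, "ay": 0, "az": 0},
  {"claw": 0.6, "tx": 0.0044, "ty": -0.0004, "tz": 0.011, "ax": 0, "ay": 0, "az": 0},
  {"claw": 0.6, "tx": 0.0044, "ty": -0.0004, "tz": 0.011, "ax": 0, "ay": 0, "az": 0},
  {"claw": 0.6, "tx": 0.0044, "ty": -0.0004, "tz": 0.011, "ax": 0, "ay": 0, "az": 0},
  {"claw": 0.6, "tx": 0.0044, "ty": -0.0004, "tz": 0.011, "ax": 0, "ay": 0, "az": 0},
  {"claw": 0.6, "tx": 0.0044, "ty": -0.0004, "tz": 0.01, "ax": 0, "ay": 0, "az": 0},
  {"claw": 0.6, "tx": 0.0044, "ty": -0.0004, "tz": 0.006, "ax": 0, "ay": 0, "az": 0},
])

```text
clock: 9.18
tcp_pos: [0.4589, 0.1358, 0.2506]
orientation: [-0.25, 2.608, 0.064]
contact_force: [-0.1, -0.3, -3.3]
grip_width: 0.0511
gripper_force: 53.4
```

Request:
arm_command([
  {"claw": 0.6, "tx": 0, "ty": 0, "tz": 0.002, "ax": 0, "ay": 0, "az": 0},
  {"claw": 0.6, "tx": 0, "ty": 0, "tz": 0.002, "ax": 0, "ay": 0, "az": 0},
  {"claw": 0.6, "tx": 0, "ty": 0, "tz": 0.002, "ax": 0, "ay": 0, "az": 0},
  {"claw": 0.6, "tx": 0, "ty": 0, "tz": 0.002, "ax": 0, "ay": 0, "az": 0},
  {"claw": 0.6, "tx": 0, "ty": 0, "tz": 0.002, "ax": 0, "ay": 0, "az": 0},
  {"claw": 0.6, "tx": 0, "ty": 0, "tz": 0.002, "ax": 0, "ay": 0, "az": 0},
  {"claw": 0.6, "tx": 0, "ty": 0, "tz": 0, "ax": 0, "ay": 0, "az": 0},
  {"claw": 0.6, "tx": 0, "ty": 0, "tz": 0, "ax": 0, "ay": 0, "az": 0},
  {"claw": 0.6, "tx": 0, "ty": 0, "tz": 0, "ax": 0, "ay": 0, "az": 0},
  {"claw": 0.6, "tx": 0, "ty": 0, "tz": 0, "ax": 0, "ay": 0, "az": 0},
])

```text
clock: 10.02
tcp_pos: [0.4639, 0.1373, 0.2412]
orientation: [-0.251, 2.607, 0.064]
contact_force: [-1.1, 0.1, -4.3]
grip_width: 0.0513
gripper_force: 53.4
```

```bash
python3 -c "
from g import *
need(tcp_for(.110,0,.012),S); print(r.get_obs()['contact_force'],r.get_obs()['moment'])
snap('side','side3.png')
b=cv2.imread('pics/side3.png')[120:310,110:350]; cv2.imwrite('pics/side3c.png',cv2.resize(b,None,fx=3,fy=3))"
```

```text
t 10.0167 shift now-frame mm [ 1.7431  4.6854 17.4757] turn deg [-0.1364  0.0134  0.0346] shift target-frame [ 1.7418  4.6427 17.4872]
[-1.0561  0.093  -4.2905] [-0.1719  0.8863 -0.0194]
```

View pics/side3c.png

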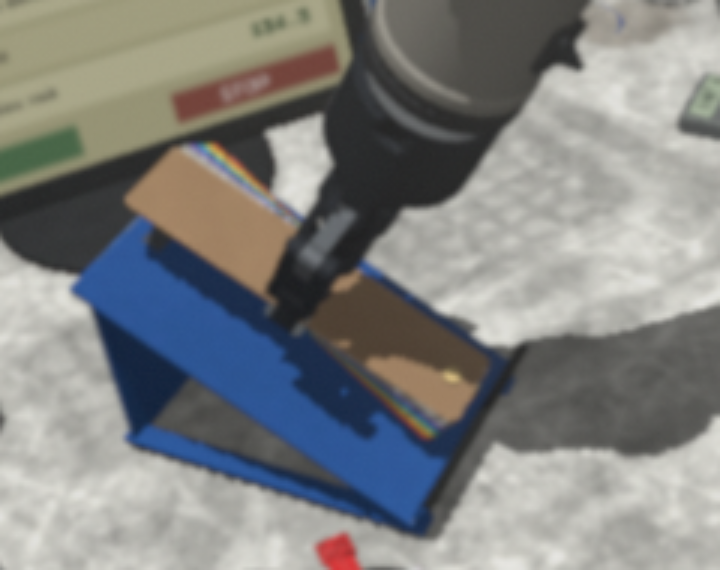

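The fan hovers about 15 mm above the board, parallel to it and clear of the lip. I'll move slightly up the slope and keep lowering in small steps.

Request:
arm_command([
  {"claw": 0.6, "tx": 0.002, "ty": 0, "tz": 0.002, "ax": 0, "ay": 0, "az": 0},
  {"claw": 0.6, "tx": 0.002, "ty": 0, "tz": 0.002, "ax": 0, "ay": 0, "az": 0},
  {"claw": 0.6, "tx": 0.001, "ty": 0, "tz": 0.002, "ax": 0, "ay": 0, "az": 0},
  {"claw": 0.6, "tx": 0, "ty": 0, "tz": 0.002, "ax": 0, "ay": 0, "az": 0},
  {"claw": 0.6, "tx": 0, "ty": 0, "tz": 0.002, "ax": 0, "ay": 0, "az": 0},
  {"claw": 0.6, "tx": 0, "ty": 0, "tz": 0.002, "ax": 0, "ay": 0, "az": 0},
  {"claw": 0.6, "tx": 0, "ty": 0, "tz": 0, "ax": 0, "ay": 0, "az": 0},
  {"claw": 0.6, "tx": 0, "ty": 0, "tz": 0, "ax": 0, "ay": 0, "az": 0},
  {"claw": 0.6, "tx": 0, "ty": 0, "tz": 0, "ax": 0, "ay": 0, "az": 0},
  {"claw": 0.6, "tx": 0, "ty": 0, "tz": 0, "ax": 0, "ay": 0, "az": 0},
])

```text
clock: 10.9
tcp_pos: [0.4656, 0.1375, 0.2282]
orientation: [-0.251, 2.607, 0.064]
contact_force: [-0.5, 1.3, -3.3]
grip_width: 0.0514
gripper_force: 53.4
```

```bash
python3 -c "
from g import *
need(tcp_for(.110,0,.012),S)"
```

```text
t 10.9 shift now-frame mm [-3.2558  4.7077  5.4421] turn deg [-0.1384  0.0114  0.0309] shift target-frame [-3.2544  4.6963  5.4528]
```

Request:
arm_command([
  {"claw": 0.6, "tx": 0, "ty": 0, "tz": 0.001, "ax": 0, "ay": 0, "az": 0},
  {"claw": 0.6, "tx": 0, "ty": 0, "tz": 0.001, "ax": 0, "ay": 0, "az": 0},
  {"claw": 0.6, "tx": 0, "ty": 0, "tz": 0.001, "ax": 0, "ay": 0, "az": 0},
  {"claw": 0.6, "tx": 0, "ty": 0, "tz": 0.001, "ax": 0, "ay": 0, "az": 0},
  {"claw": 0.6, "tx": 0, "ty": 0, "tz": 0, "ax": 0, "ay": 0, "az": 0},
  {"claw": 0.6, "tx": 0, "ty": 0, "tz": 0, "ax": 0, "ay": 0, "az": 0},
  {"claw": 0.6, "tx": 0, "ty": 0, "tz": 0, "ax": 0, "ay": 0, "az": 0},
  {"claw": 0.6, "tx": 0, "ty": 0, "tz": 0, "ax": 0, "ay": 0, "az": 0},
  {"claw": 0.6, "tx": 0, "ty": 0, "tz": 0, "ax": 0, "ay": 0, "az": 0},
  {"claw": 0.6, "tx": 0, "ty": 0, "tz": 0, "ax": 0, "ay": 0, "az": 0},
])

```text
clock: 11.73
tcp_pos: [0.4669, 0.1378, 0.2256]
orientation: [-0.251, 2.606, 0.064]
contact_force: [-13.2, -4.5, 16.9]
grip_width: 0.0511
gripper_force: 55.8
```

The fan now touches the board, so I'll release it.

Request:
arm_command([
  {"claw": 0.6, "tx": 0, "ty": 0, "tz": -0.001, "ax": 0, "ay": 0, "az": 0},
  {"claw": 0.6, "tx": 0, "ty": 0, "tz": -0.001, "ax": 0, "ay": 0, "az": 0},
  {"claw": 0.3, "tx": 0, "ty": 0, "tz": 0, "ax": 0, "ay": 0, "az": 0},
  {"claw": 0.2, "tx": 0, "ty": 0, "tz": 0, "ax": 0, "ay": 0, "az": 0},
  {"claw": 0, "tx": 0, "ty": 0, "tz": 0, "ax": 0, "ay": 0, "az": 0},
  {"claw": 0, "tx": 0, "ty": 0, "tz": 0, "ax": 0, "ay": 0, "az": 0},
  {"claw": 0, "tx": 0, "ty": 0, "tz": 0, "ax": 0, "ay": 0, "az": 0},
  {"claw": 0, "tx": 0, "ty": 0, "tz": 0, "ax": 0, "ay": 0, "az": 0},
  {"claw": 0, "tx": 0, "ty": 0, "tz": 0, "ax": 0, "ay": 0, "az": 0},
  {"claw": 0, "tx": 0, "ty": 0, "tz": 0, "ax": 0, "ay": 0, "az": 0},
])

```text
clock: 12.57
tcp_pos: [0.4666, 0.1377, 0.2264]
orientation: [-0.251, 2.607, 0.064]
contact_force: [-0.3, 0.3, 0.7]
grip_width: 0.0855
gripper_force: 0.0
```

Request:
arm_command([
  {"claw": 0, "tx": 0, "ty": 0, "tz": -0.005, "ax": 0, "ay": 0, "az": 0},
  {"claw": 0, "tx": 0, "ty": 0, "tz": -0.01, "ax": 0, "ay": 0, "az": 0},
  {"claw": 0, "tx": 0, "ty": 0, "tz": -0.01, "ax": 0, "ay": 0, "az": 0},
  {"claw": 0, "tx": 0, "ty": 0, "tz": -0.015, "ax": 0, "ay": 0, "az": 0},
  {"claw": 0, "tx": 0, "ty": 0, "tz": -0.015, "ax": 0, "ay": 0, "az": 0},
  {"claw": 0, "tx": 0, "ty": 0, "tz": -0.015, "ax": 0, "ay": 0, "az": 0},
  {"claw": 0, "tx": 0, "ty": 0, "tz": -0.015, "ax": 0, "ay": 0, "az": 0},
  {"claw": 0, "tx": 0, "ty": 0, "tz": -0.015, "ax": 0, "ay": 0, "az": 0},
  {"claw": 0, "tx": 0, "ty": 0, "tz": 0, "ax": 0, "ay": 0, "az": 0},
  {"claw": 0, "tx": 0, "ty": 0, "tz": 0, "ax": 0, "ay": 0, "az": 0},
])

```text
clock: 13.4
tcp_pos: [0.4175, 0.1282, 0.3136]
orientation: [-0.25, 2.606, 0.064]
contact_force: [-0.6, -0.0, 0.2]
grip_width: 0.0855
gripper_force: 0.0
```

```bash
python3 -c "
from g import *
for n in('top','side'):
  snap(n,n+'4.png')
  for d in r.tip_of('fan_center',n)[:1]: print(n,d['confidence'],SM.T@(toW(n,d['location'])-seat))
b=cv2.imread('pics/side4.png')[120:310,110:350]; cv2.imwrite('pics/side4c.png',cv2.resize(b,None,fx=3,fy=3))"
```

```text
top 0.69 [ 0.1035 -0.004   0.0146]
side 0.73 [ 0.1044 -0.0022  0.0119]
```

View pics/side4c.png

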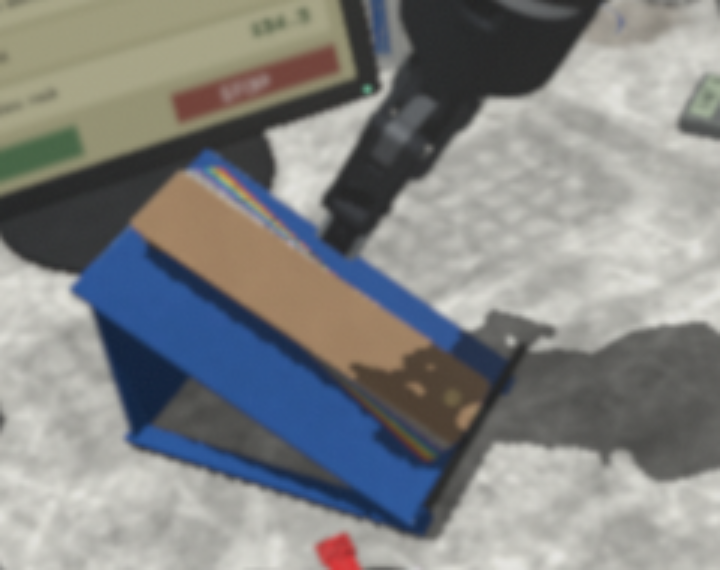

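The fan lies flat on the board against the lip, parallel to the sides. Its centre is about 104 mm up the slope and 3 mm off the middle line, and the gripper is clear.

```bash
python3 -c "
from bench import r
print(r.hand_in())"
```

```text
the job is handed in; nothing more can be done
None
```

The shade fan is on the blue stand, flat against the bottom lip and about 3 mm off centre by the camera estimates; the calculator was not touched and the job was handed in at about 14 s, with no verdict returned.

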